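# Slide a pantry tub into the packed rack by the sink

## Robot

A 6-joint arm with a two-finger parallel gripper is mounted at the origin on the work surface. World frame = base frame: x ahead of the robot, y to its left, z up, the work surface at z = 0. Lengths are in m, angles in rad, forces in N, time in s.
With the tool pointing down it reaches from about 0.3 to 0.875 m from the base axis. Payload 6.4 kg.
Tool frame: the origin (TCP) lies at the very end of the fingers, on their centre line; the grasp point (between the pads) lies 19 mm behind it; z points along the fingers, y is the line along which they close (so a half turn about z gives the same grasp; the last joint's range is limited). The gripper opens to 88 mm and grips with 3 to 60 N. Pads are 18 mm wide; open, the fingers measure 123 mm over their backs; the gripper's body (75 mm by 187 mm) begins 45 mm behind the grasp point.
Start: joints at [-1.537, 0.181, 1.607, -0, 1.354, -0.206], TCP at [0.137, -0.559, 0.239] pointing down, gripper open.
Joint ranges: [-2.99, 2.99], [-0.89, 2.07], [0.3, 2.58], [-1.14, 4.28], [0, 2.63], [-3.12, 3.12]. Speed limits (rad/s): [2.57, 2.57, 3.01, 3.14, 3.14, 3.14].

## Interface

Orientations are given as a rotation vector (axis times angle).
In Python, from plant import manip gives the robot as it stands.
- The arm moves only by the shell command python3 -m jog 'ROWS' [FORCE]. ROWS is text: rows parted by semicolons, each of 7 numbers parted by spaces: the turn, a rotation vector about the world's x, y, z in degrees, then the shift along the world's x, y, z in m, then the finger opening in m, from 0 to 0.0881. A call has exactly 8 rows; each row is the pose to reach, as a shift and turn from the pose commanded when the call began; what a row does not reach only later rows make up. A row lasts 1/10 s, in which the tool goes at most 50 mm and 8.59 degrees, less where a joint would pass 70% of its speed; a pose out of reach is approached as far as the arm can. A call with a gripper value outside its range is refused whole. The fingers move at their own pace and stop on an object; FORCE is the grip in N (left out, the last holds). Time passes only in rows, so rows that repeat a pose let the fingers close, or fill a call up. It gives the time, the measured TCP pose, the force, the opening and the grip force at its end, in the units of the state.
- manip.observe(): the state, without advancing time (a new reading comes with each control period).
- manip.capture(name): name is "scene" or "side" or "wrist"; returns the picture (384x512x3 uint8, blue, green, red); there is no depth.
- manip.get_calibration(name): a dict with "vertical_fov" (degrees; the focal length in pixels is half the picture's height over the tangent of half this angle, whatever the lens; pixels are square), "cx", "cy" (the principal point, pixels), "pose" (4x4, takes a point from camera to world coordinates); the wrist camera has in their place "T_tool_cam" (4x4, takes a point from camera to tool coordinates, whose origin is the TCP and whose axes are the flange's). Camera axes: x right, y up, looking along -z (the intrinsics and any distortion apply to the point x, -y, -z); pixel columns grow to the right and rows downward; lengths in m; the calibration is good to about 2 mm. A picture is of the moment at which its call begins: read the wrist's pose just before it. get_calibration takes no time and is no camera call.
- manip.job_done(): hands the job in; it is judged then, once.
The state is a dict: "time_s": time; "joints": joint angles; "qvel": joint speeds; "joint_torque": joint torques, N m; "tcp_pos": TCP position; "ee_rot": TCP orientation; "force": force on the tool from outside, world axes, zero at the start; "ft_torque": the same for the moment, N m; "width": opening from 0.0 (shut) to 1.0 (fully open); "grip_force": force on a finger pad.
Only numpy, scipy, OpenCV 4.12 (cv2) and the standard library are available. Lean on these libraries where they do the work, as an engineer would, in place of code of your own. Each camera call takes 0.05 s, during which the arm holds its last target. There are 200 camera calls.

## Task

Put the loose blue-lidded clear tub away in the low aluminium rack: slide it in nose first directly beside the red-lidded tub, on that tub's side away from the robot, nudging the neighbours apart, and push it gently fully home against the rack's back rail. All five tubs must end up standing upright, square and still on the shelf inside the rack, with none toppled on the way and the rack never shoved hard. Leave the mug, the measuring cup and the dish brush where they are.

Things in the scene. Friction and masses are not known exactly. Their poses are not given: they have to be found in the camera images.
- tub_blue: The loose tub to put away: slim, closed, clear with brown contents and blue lid, standing. 36 mm wide (x), 130 mm long (y), 90 mm tall, 0.25 to 0.46 kg. Origin: centre of its underside. The +y end is the nose: the flat sides taper from full width at y = +37 mm to an 8 mm wide tip at y = +65 mm. The rear (y = -65 mm) is flat with 6 mm rounded corners. Same outline from bottom to top.
- tub_blue_nose (a point): Tip of the blue-lidded tub's nose, at underside level: 65 mm along +y from its origin; same axes.
- tub_red: Tub with red lid and grey body in the rack: 36 mm wide (x), 130 mm long (y), 90 mm tall, upright edges rounded 6 mm, no nose, 0.25 to 0.46 kg. Origin: centre of its underside; +y to the back rail. It is first, second or third in the row counted from the robot's side, so another tub always stands on its far (+x) side.
- tub_white_a: White-lidded tub in the rack, same shape, size and axes as the red-lidded one. The four stand about 13 mm apart and 3 mm from the cheeks. With the fifth in, 10 mm is spare in all: whole groups must slide along the row, so the blue tub's final place is not the middle of the present gap unless it is the row's middle. Tubs fan out; if it jams, rock it.
- tub_white_b: Second white-lidded tub in the rack; same shape, size and axes as the red-lidded one.
- tub_white_c: Third white-lidded tub in the rack, always in the last place, farthest from the robot; same shape, size and axes as the red-lidded one.
- rack: Low three-sided aluminium frame screwed to the shelf, no floor. Origin on the shelf, centre of the space; x along the row, away from the robot; y into the rack. Two cheeks: inner faces at x = -95 and +95 mm, 14 mm thick, 55 mm tall, from y = -72 to +78 mm. Back rail: inner face at y = +66 mm, 12 mm thick, 55 mm tall. The -y side is open. It bears 80 N at most; wedging nearly triples a push.
- rack_back (a point): Middle of the back rail's inner face, at shelf level, 66 mm along +y from the rack's origin; same axes as the rack. A tub fully home touches this face with its nose, its rear end then about flush with the others'.
- mug: Bystander: white ceramic mug, 82 mm across, 95 mm tall, handle on its +y side. Origin at the centre of its underside.
- measuring_cup: Bystander: aluminium measuring cup, 72 mm across, 70 mm tall. Origin at the centre of its underside.
- dish_brush: Bystander: purple dish brush 220 mm long lying along its x. Origin at the middle of its underside.
There are look-alikes about, which are no part of the job. Of the things shaped like the tub_blue, the clear one is meant.

How it is judged:
At the end, for the whole second after the job is handed in: Blue tub: nose within 4 mm of the back rail, centre 30 to 50 mm beyond the red tub's along the row. Other tubs: far ends within 10 mm of the rail. All five square within 0.12 rad, upright within 0.1 rad, under 6 mm off the shelf, between the cheeks, at rest (y of tub_blue_nose in the frame of rack_back above -0.004 m and x of tub_blue in the frame of tub_red between 0.03 and 0.05 m and angle between each of tub_blue, tub_red, tub_white_a, tub_white_b, tub_white_c's own z axis and vertical below 0.1 rad and height (world z) of each of tub_blue, tub_red, tub_white_a, tub_white_b, tub_white_c below 0.006 m and angle between the y axis of each of tub_blue, tub_red, tub_white_a, tub_white_b, tub_white_c and the y axis of rack, either way round below 0.12 rad and linear speed of each of tub_blue, tub_red, tub_white_a, tub_white_b, tub_white_c below 0.02 m/s and angular speed of each of tub_blue, tub_red, tub_white_a, tub_white_b, tub_white_c below 0.2 rad/s and x of tub_blue in the frame of rack between -0.095 and 0.095 m and y of each of tub_red, tub_white_a, tub_white_b, tub_white_c in the frame of rack_back above -0.075 m and x of tub_red in the frame of rack between -0.095 and 0.095 m and x of tub_white_a in the frame of rack between -0.095 and 0.095 m and x of tub_white_b in the frame of rack between -0.095 and 0.095 m and x of tub_white_c in the frame of rack between -0.095 and 0.095 m); the robot touches nothing.
It fails at once if a tub toppled (leaned more than 0.35 rad) (angle between any of tub_blue, tub_red, tub_white_a, tub_white_b, tub_white_c's own z axis and vertical above 0.35 rad).
It fails at once if the rack shoved with more than 80 N (contact force between rack and anything else above 80 N).
It fails at once if the mug, measuring cup or dish brush moved more than 25 mm (distance of any of mug, measuring_cup, dish_brush from where it was at the start of the episode above 0.025 m).
It also fails if it takes over 64 s, if anything falls off the work surface, if the arm or the gripper's body presses on something with over 40 N, if the wrist force passes 120 N, or if a joint passes its speed limit or range.

## Working session

There is one attempt and no reset: what is moved stays moved. The work goes in short steps, Python scripts to look and compute and a shell command to move; the robot and the scene stay as the last step left them, time stands still between calls to the robot, and variables do not carry over. Pictures are saved under pics/ and viewed, at most 10 in all, crops included, and the job is handed in when it is done.

```bash
ls; mkdir -p pics
python3 - <<'E'
from plant import manip
import cv2,numpy as np
np.set_printoptions(precision=4,suppress=True)
o=manip.observe();print({k:np.round(v,3) for k,v in o.items()})
for n in("scene","side","wrist"):
    cv2.imwrite(f"pics/{n}0.png",manip.capture(n));print(n,manip.get_calibration(n))
a=cv2.imread("pics/scene0.png");b=cv2.imread("pics/side0.png")
cv2.imwrite("pics/sc0.png",cv2.resize(a,(768,576),interpolation=cv2.INTER_CUBIC))
cv2.imwrite("pics/sd0.png",cv2.resize(b,(768,576),interpolation=cv2.INTER_CUBIC))
E
```

```text
pics
{'time_s': np.float64(0.0), 'joints': array([-1.537,  0.182,  1.608,  0.   ,  1.354, -0.206]), 'qvel': array([ 0.001, -0.   , -0.   , -0.002, -0.001,  0.001]), 'joint_torque': array([  0.002, -43.386, -34.184,   0.07 ,   0.039,  -0.   ]), 'tcp_pos': array([ 0.137, -0.558,  0.238]), 'ee_rot': array([-3.117, -0.376, -0.   ]), 'force': array([ 0.141, -0.624, -0.364]), 'ft_torque': array([-0.021, -0.047,  0.005]), 'grip_force': np.float64(0.0), 'width': np.float64(0.999)}
scene {'vertical_fov': 57.556599650651144, 'cx': 266.3512127473254, 'cy': 195.28503532928326, 'pose': array([[ 0.5008, -0.4787,  0.7211,  1.3269],
       [ 0.8655,  0.2828, -0.4134, -0.4672],
       [-0.006 ,  0.8311,  0.556 ,  0.607 ],
       [ 0.    ,  0.    ,  0.    ,  1.    ]])}
side {'vertical_fov': 50.837056676049656, 'cx': 256.22380644467364, 'cy': 192.3307751985175, 'pose': array([[-0.9173,  0.2453, -0.3138,  0.2107],
       [-0.398 , -0.5917,  0.701 ,  0.7922],
       [-0.0138,  0.7679,  0.6404,  0.8139],
       [ 0.    ,  0.    ,  0.    ,  1.    ]])}
wrist {'vertical_fov': 66.10045986820735, 'cx': 253.64597797407671, 'cy': 194.71388721476455, 'T_tool_cam': array([[-0.    ,  0.9655,  0.2603,  0.0672],
       [ 1.    ,  0.0001, -0.0004,  0.0008],
       [-0.0004,  0.2603, -0.9655, -0.1455],
       [ 0.    ,  0.    ,  0.    ,  1.    ]])}
```

View pics/sc0.png

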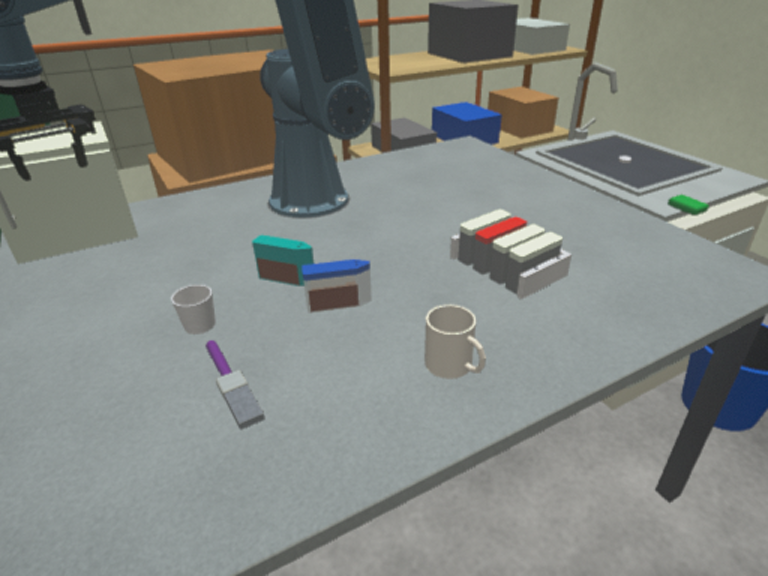

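View pics/sd0.png

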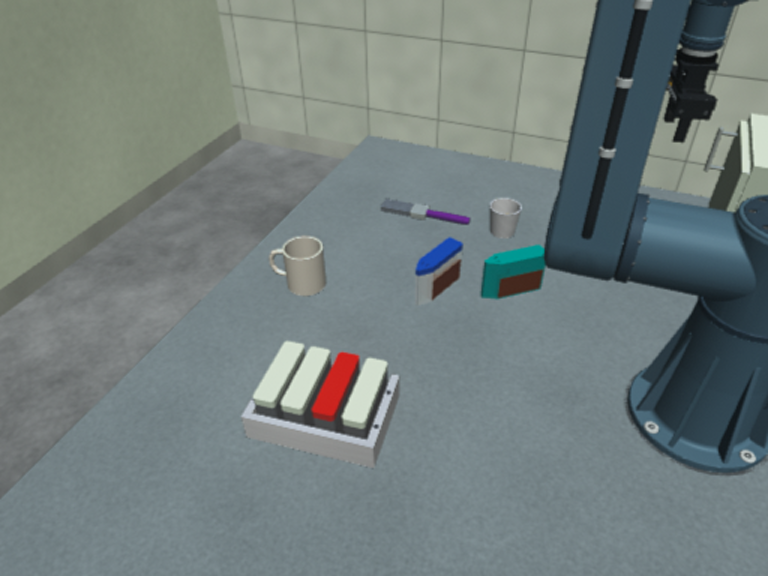

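Candidates: the blue-lidded clear tub (scene 336,285; side 438,265, in the doubled pictures) and the teal tub look-alike (scene 283,260; side 513,272). By the description I choose the blue-lidded clear one. The red tub is second in the row from the robot. Next is one close crop to check this.

```bash
cat > h.py <<'E'
import numpy as np,cv2
from plant import manip
def K(c): 
    f=192/np.tan(np.radians(c['vertical_fov'])/2); return f,c['cx'],c['cy']
def ray(c,P,uv):
    f,cx,cy=K(c); d=np.array([(uv[0]-cx)/f,-(uv[1]-cy)/f,-1]); return P[:3,3],P[:3,:3]@d
def onz(n,uv,z,P=None):
    c=manip.get_calibration(n); P=c['pose'] if P is None else P
    o,d=ray(c,P,uv); return o+d*(z-o[2])/d[2]
def proj(c,P,X):
    f,cx,cy=K(c); p=(np.asarray(X)-P[:3,3])@P[:3,:3]; return np.stack([cx-f*p[...,0]/p[...,2],cy+f*p[...,1]/p[...,2]],-1)
def wristP(o):
    from scipy.spatial.transform import Rotation as R
    T=np.eye(4);T[:3,:3]=R.from_rotvec(o['ee_rot']).as_matrix();T[:3,3]=o['tcp_pos'];return T@manip.get_calibration('wrist')['T_tool_cam']
E
python3 - <<'E'
import cv2,numpy as np
a=cv2.imread("pics/scene0.png");b=cv2.imread("pics/side0.png")
f=lambda i,x,y,w,h,s:cv2.resize(i[y:y+h,x:x+w],None,fx=s,fy=s,interpolation=cv2.INTER_CUBIC)
c1=f(a,160,150,100,70,4);c2=f(b,265,150,100,70,4);c3=f(b,155,220,120,95,5)[:, :]
c4=f(a,295,135,90,70,4)
top=np.hstack([c1,c2]);bot=np.zeros((310,800,3),np.uint8)
c3=f(b,155,222,120,90,3.4);bot[:c3.shape[0],:c3.shape[1]]=c3;bot[:280,420:780]=c4
cv2.imwrite("pics/crop1.png",np.vstack([top,bot]))
E
```

```text
(no output)
```

View pics/crop1.png

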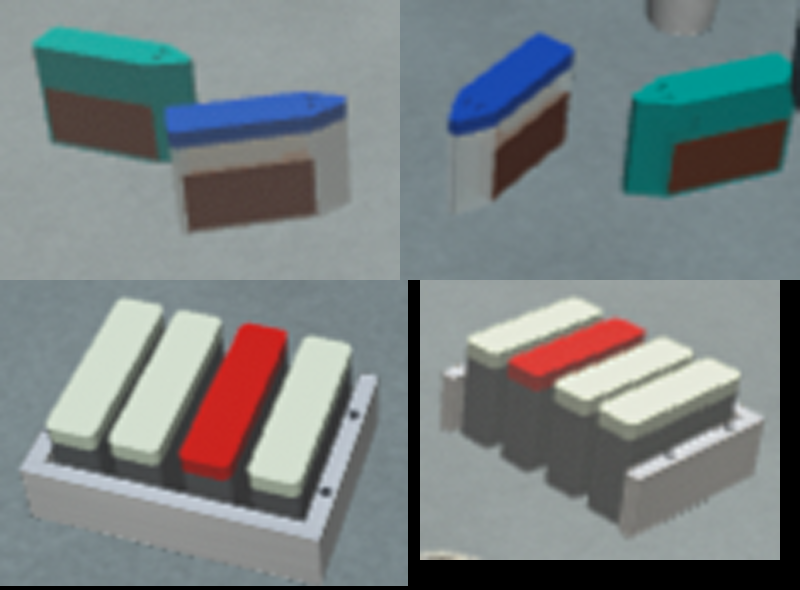

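The crop confirms the blue-lidded tub is clear with brown contents, its nose pointing roughly +y (scene right end, side lower-left end), and the teal tub is solid. In the rack, the order from the robot is white, red, white, white. Next I fit the poses.

```bash
cat >> h.py <<'E'
from scipy.optimize import minimize,least_squares
NOSE=np.array([[-.018,-.062],[-.015,-.065],[.015,-.065],[.018,-.062],[.018,.037],[.004,.065],[-.004,.065],[-.018,.037]])
BOX=np.array([[a*.018,b*.060] for a,b in((-1,-1),(1,-1),(1,1),(-1,1))]+[[a*.0135,b*.065] for a,b in((-1,-1),(1,-1),(1,1),(-1,1))])
def lidfit(views,outline,x0):
    """views: list of (calib,pose,mask). fit x,y,yaw,lid bottom z"""
    def cost(p,S=6):
        c,s=np.cos(p[2]),np.sin(p[2]); q=outline@np.array([[c,s],[-s,c]])+p[:2]; t=0
        X=np.vstack([np.c_[q,np.full(len(q),z)] for z in(.090,p[3])])
        for cal,P,m in views:
            uv=proj(cal,P,X); x,y=np.maximum(uv.min(0)-15,0).astype(int)
            x,y=np.minimum([x,y],[500,370])
            w=m[y:y+160,x:x+160]; M=cv2.resize(w*255,None,fx=S,fy=S,interpolation=cv2.INTER_LINEAR)
            h=cv2.convexHull((((uv-[x,y]+.5)*S-.5)*16).round().astype(np.int32))
            R=np.zeros_like(M); cv2.fillConvexPoly(R,h,255,cv2.LINE_8,4)
            t+=(np.abs(R.astype(float)-M).sum()/255/S/S+ (m.sum()-w.sum()))/m.sum()
        return t
    best=None
    for k in range(3):
        s=np.array([[0,0,0,0],[.01,0,0,0],[0,.01,0,0],[0,0,.15,0],[0,0,0,.006]])+ (x0 if best is None else best.x)
        best=minimize(cost,s[0],method='Nelder-Mead',options=dict(initial_simplex=s,maxiter=250))
    return best.x,best.fun
def biggest(m):
    n,l,s,_=cv2.connectedComponentsWithStats(m.astype(np.uint8)); return (l==1+np.argmax(s[1:,4])).astype(np.uint8)
def masks(im):
    h=cv2.cvtColor(im,cv2.COLOR_BGR2HSV); H,S,V=cv2.split(h)
    return (H>108)&(H<128)&(S>140)&(V>80), ((H<8)|(H>172))&(S>170)&(V>80)
E
python3 - <<'E'
from h import *
np.set_printoptions(precision=4,suppress=True)
ims={n:cv2.imread(f"pics/{n}0.png") for n in("scene","side")}
C={n:manip.get_calibration(n) for n in ims}
roi={'scene':(195,165,70,40),'side':(270,150,50,40)}
vb=[];vr=[]
for n,im in ims.items():
    b,r=masks(im); x,y,w,h=roi[n]; k=np.zeros(b.shape,bool);k[y:y+h,x:x+w]=1
    b=biggest(b&k);k[:]=0;k[120:330,150:400]=1;r=biggest(r&k); print(n,b.sum(),r.sum())
    vb.append((C[n],C[n]['pose'],b));vr.append((C[n],C[n]['pose'],r))
g=onz('side',(285,170),.09);print('b guess',g)
for y0 in (0,): print('blue',lidfit(vb,NOSE,[g[0],g[1],y0,.078]))
for i in(0,1): print(' one',lidfit(vb[i:i+1],NOSE,[g[0],g[1],0,.078]))
g=onz('side',(224,257),.09)
print('red',lidfit(vr,BOX,[g[0],g[1],0,.078]))
for i in(0,1): print(' one',lidfit(vr[i:i+1],BOX,[g[0],g[1],0,.078]))
uv=np.array([[161.5,277.3],[249.1,299.4],[266.2,250.5]])
X=np.array([[.109,.078],[-.109,.078],[-.109,-.072]])
def rk(p):
    c,s=np.cos(p[2]),np.sin(p[2]); q=X@np.array([[c,s],[-s,c]])+p[:2]
    return (proj(C['side'],C['side']['pose'],np.c_[q,np.full(3,.055)])-uv).ravel()
r=least_squares(rk,[g[0],g[1],0]);print('rack',r.x,r.fun)
E
```

```text
scene 268 178
side 364 697
b guess [ 0.5274 -0.1289  0.09  ]
blue (array([ 0.5101, -0.1392, -0.2843,  0.0872]), np.float64(0.3689513227155896))
 one (array([ 0.5133, -0.1414, -0.2918,  0.09  ]), np.float64(0.1289825382889474))
 one (array([ 0.5075, -0.1272, -0.2872,  0.0982]), np.float64(0.08437327922622041))
red (array([0.5443, 0.2399, 0.1283, 0.09  ]), np.float64(0.29595711267883384))
 one (array([0.5443, 0.2378, 0.1383, 0.09  ]), np.float64(0.17215674034907347))
 one (array([0.5451, 0.2416, 0.1297, 0.0834]), np.float64(0.0718661990541474))
rack [0.5669 0.2438 0.1197] [-0.8433  0.1764  0.0403 -0.3148  0.8478 -0.043 ]
```

```bash
python3 - <<'E'
from h import *
np.set_printoptions(precision=3,suppress=True)
print('teal',onz('side',(340,169),.09),'nose',onz('side',(323,175),.09),'rear',onz('side',(362,166),.09))
print('mug base',onz('side',(203,190),0),'cup',onz('side',(337,155),0),onz('scene',(197/1.5,325/1.5),0), 'mugsc',onz('scene',(300,247),0))
E
python3 -m jog '0 0 8 .046 .053 0 .0881;0 0 16 .092 .106 0 .0881;0 0 24 .12 .14 0 .0881;0 0 32 .15 .17 0 .0881;0 0 40 .18 .20 0 .0881;0 0 48 .21 .235 0 .0881;0 0 55 .24 .27 0 .0881;0 0 60 .27 .30 0 .0881'
```

```text
teal [ 0.377 -0.196  0.09 ] nose [ 0.416 -0.148  0.09 ] rear [ 0.32  -0.236  0.09 ]
mug base [ 0.77  -0.045  0.   ] cup [ 0.428 -0.396  0.   ] [ 0.438 -0.405  0.   ] mugsc [ 0.789 -0.061  0.   ]
time_s: 0.95
tcp_pos: [0.4048, -0.2593, 0.2387]
ee_rot: [2.509, 1.89, -0.0]
force: [0.2, -1.2, 0.6]
width: 1.0
grip_force: 0.0
```

```bash
python3 -m jog '0 0 0 .03 .03 0 .06;0 0 0 .06 .06 0 .06;0 0 0 .09 .09 0 .06;0 0 0 .1 .1 0 .06;0 0 0 .1 .105 0 .06;0 0 0 .1 .105 0 .06;0 0 0 .1 .105 0 .06;0 0 0 .1 .105 0 .06'
cat > w.py <<'E'
import sys
from h import *
np.set_printoptions(precision=4,suppress=True)
o=manip.observe();im=manip.capture('wrist');P=wristP(o);c=manip.get_calibration('wrist')
cv2.imwrite(f'pics/{sys.argv[1]}.png',im)
b,r=masks(im)
R=P
from scipy.spatial.transform import Rotation as RR
m=RR.from_rotvec(o['ee_rot']).as_matrix();print('tcp',o['tcp_pos'],'tool y angle',np.arctan2(m[1,1],m[0,1]),'z',m[:,2])
for nm,k,ol,g in(('blue',b,NOSE,[.51,-.135,-.287]),('red',r,BOX,[.5445,.24,.125])):
    if len(sys.argv)>2 and nm=='blue': g=[float(v) for v in sys.argv[2:5]]
    if k.sum()>300:
        k=biggest(k); x,y,w,h=cv2.boundingRect(k); print(nm,k.sum(),(x,y,w,h),lidfit([(c,P,k)],ol,g+[.08]))
E
python3 w.py w1
```

```text
time_s: 1.75
tcp_pos: [0.5032, -0.1574, 0.2387]
ee_rot: [2.515, 1.883, -0.0]
force: [0.4, 0.3, 0.3]
width: 0.68
grip_force: 0.0
tcp [ 0.5032 -0.1574  0.2387] tool y angle -0.2856942670660497 z [-0.0002 -0.0002 -1.    ]
blue 4022 (240, 97, 37, 129) (array([ 0.5132, -0.1412, -0.3033,  0.0852]), np.float64(0.051119956795359724))
```

View pics/w1.png

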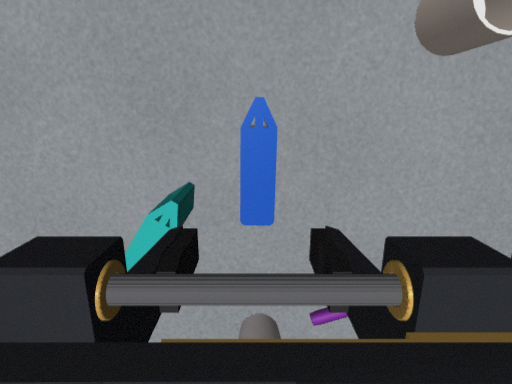

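The wrist view shows the blue tub alone at (258,160), nose up. The teal tub at (165,230) clears the left finger. I descend on its rear part.

```bash
python3 -m jog '0 0 -1 -.005 -.032 -.03 .056;0 0 -1 -.005 -.032 -.07 .056;0 0 -1 -.005 -.032 -.11 .056;0 0 -1 -.005 -.032 -.15 .056;0 0 -1 -.005 -.032 -.18 .056;0 0 -1 -.005 -.032 -.195 .056;0 0 -1 -.005 -.032 -.202 .056;0 0 -1 -.005 -.032 -.202 .056' 
python3 -m jog '0 0 0 0 0 0 .03;0 0 0 0 0 0 .03;0 0 0 0 0 0 .03;0 0 0 0 0 0 .03;0 0 0 0 0 0 .03;0 0 0 0 0 .002 .03;0 0 0 0 0 .005 .03;0 0 0 0 0 .01 .03' 25
```

```text
time_s: 2.6
tcp_pos: [0.499, -0.1886, 0.0368]
ee_rot: [-2.53, -1.862, 0.0]
force: [-0.0, 0.4, -0.1]
width: 0.633
grip_force: 0.0
time_s: 3.4
tcp_pos: [0.4984, -0.1878, 0.0464]
ee_rot: [-2.528, -1.862, 0.001]
force: [0.2, -0.2, -2.7]
width: 0.404
grip_force: 24.9
```

```bash
python3 -m jog '0 0 0 0 .01 .04 .03;0 0 0 .005 .03 .08 .03;0 0 5 .015 .06 .11 .03;0 0 10 .025 .1 .14 .03;0 0 15 .035 .14 .16 .03;0 0 20 .045 .18 .16 .03;0 0 24 .055 .22 .16 .03;0 0 24 .06 .25 .16 .03' 
python3 -m jog '0 0 0 .004 .03 0 .03;0 0 0 .008 .06 0 .03;0 0 0 .012 .09 0 .03;0 0 0 .015 .105 0 .03;0 0 0 .015 .11 0 .03;0 0 0 .015 .11 0 .03;0 0 0 .015 .11 0 .03;0 0 0 .015 .11 0 .03'
python3 w.py w2
```

```text
time_s: 4.2
tcp_pos: [0.559, 0.0642, 0.2071]
ee_rot: [2.083, 2.352, 0.001]
force: [-0.1, -0.8, -2.7]
width: 0.409
grip_force: 25.0
time_s: 5.0
tcp_pos: [0.574, 0.1705, 0.2067]
ee_rot: [2.089, 2.347, -0.001]
force: [0.8, -0.1, -3.5]
width: 0.407
grip_force: 25.0
tcp [0.574  0.1705 0.2067] tool y angle 0.11623187549686834 z [-0.0002 -0.0004 -1.    ]
blue 29575 (193, 0, 122, 274) (array([ 0.51 , -0.135, -0.287,  0.08 ]), np.float64(1.0))
```

View pics/w2.png

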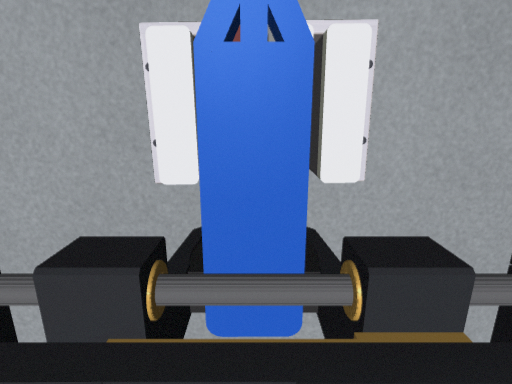

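The wrist view shows the held blue tub covering the gap. The outer lids are at (174,105) and (346,103), and the rack's back corners are at (141,24) and (378,20).

Run:
```python
from h import *
np.set_printoptions(precision=4,suppress=True)
o=manip.observe();P=wristP(o)
q=lambda u,v,z:onz('wrist',(u,v),z,P)[:2]
L=q(141,24,.055);R=q(378,20,.055);F=q(364.5,180,.055)
print('rack',L,R,np.linalg.norm(R-L),'yaw',np.arctan2(*(R-L)[::-1]),'side',np.linalg.norm(R-F),np.arctan2(-(R-F)[0],(R-F)[1]))
A=[q(160,184,.09),q(199,184,.09),q(321,182,.09),q(360,181,.09)];print('lid fronts',A)
B=[q(147,27,.09),q(190,27,.09),q(328,23.5,.09),q(371,24,.09)];print('backs',B)
m=(A[0]+A[3]+B[0]+B[3])/4;print('row centre',m,'width',np.linalg.norm(A[3]-A[0]),np.linalg.norm(B[3]-B[0]),'yaw',[np.arctan2(*(X[3]-X[0])[::-1]) for X in(A,B)],
 'lid yaw',[np.arctan2(-(B[i]-A[i])[0],(B[i]-A[i])[1]) for i in range(4)])
yaw=np.arctan2(*(R-L)[::-1]);c=(L+R)/2-.078*np.array([-np.sin(yaw),np.cos(yaw)]);print('rack c',c)
# held blue in wrist: lid top front shoulder/tip/rear
T=o['tcp_pos'];zt=T[2]-.0365+.09
for uv in((206,330),(302,330),(197,42),(315,42)): print(q(*uv,zt)-T[:2])
```

```text
rack [0.4568 0.3031] [0.6685 0.3311] 0.2135124187143205 yaw 0.13110465208809252 side 0.147058079281929 0.13149490855849089
lid fronts [array([0.4893, 0.166 ]), array([0.5246, 0.1701]), array([0.6347, 0.1848]), array([0.6697, 0.1899])]
backs [array([0.4746, 0.2936]), array([0.5087, 0.2976]), array([0.6176, 0.3128]), array([0.6517, 0.3164])]
row centre [0.5713 0.2415] width 0.1820271651669474 0.17852492090248728 yaw [np.float64(0.13173548071351662), np.float64(0.12802763826574695)] lid yaw [np.float64(0.11426971819990284), np.float64(0.12385790554200062), np.float64(0.1325210651917602), np.float64(0.14158095192554648)]
rack c [0.5728 0.2398]
[-0.0155 -0.0125]
[ 0.0197 -0.0083]
[-0.0251  0.0835]
[0.0081 0.0874]
```

```bash
python3 -m jog '0 0 .8 .005 -.04 0 .03;0 0 .8 .014 -.085 0 .03;0 0 .8 .021 -.126 -.02 .03;0 0 .8 .021 -.126 -.06 .03;0 0 .8 .021 -.126 -.105 .03;0 0 .8 .021 -.126 -.14 .03;0 0 .8 .021 -.126 -.16 .03;0 0 .8 .021 -.126 -.168 .03'
python3 - <<'E'
from h import *
from scipy.spatial.transform import Rotation as RR
o=manip.observe();m=RR.from_rotvec(o['ee_rot']).as_matrix();print(o['tcp_pos'],o['force'],np.arctan2(m[1,1],m[0,1]))
f=lambda i,x,y,w,h,s:cv2.resize(i[y:y+h,x:x+w],None,fx=s,fy=s,interpolation=cv2.INTER_CUBIC)
a=manip.capture('side');b=manip.capture('scene');cv2.imwrite('pics/side3.png',a);cv2.imwrite('pics/scene3.png',b)
cv2.imwrite('pics/c3.png',np.hstack([f(a,155,170,130,140,3.4),f(b,260,110,100,140,3.4)]))
E
```

```text
time_s: 5.85
tcp_pos: [0.5938, 0.0449, 0.0374]
ee_rot: [-2.07, -2.36, 0.003]
force: [-6.5, -0.0, 25.0]
width: 0.406
grip_force: 25.0
[0.59377956 0.04490751 0.03744778] [-6.52238551e+00 -1.63996357e-02  2.50419669e+01] 0.1304943182377486
```

View pics/c3.png

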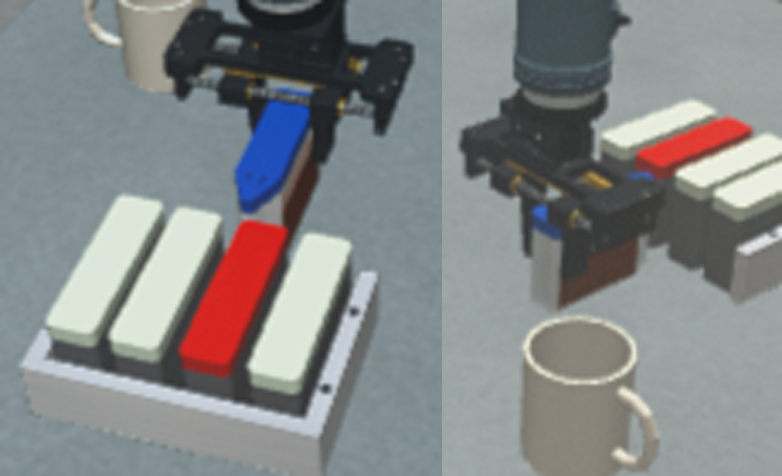

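```bash
python3 -m jog '0 0 0 0 0 .001 .03;0 0 0 0 0 .001 .03;0 0 0 0 0 .0015 .03;0 0 0 0 0 .0015 .03;0 0 0 0 0 .0015 .03;0 0 0 0 0 .0015 .03;0 0 0 0 0 .0015 .03;0 0 0 0 0 .0015 .03'
cat > s.py <<'E'
import sys
from h import *
np.set_printoptions(precision=4,suppress=True)
def lidtop(n,im):
    c=manip.get_calibration(n);b,r=masks(im);k=np.zeros(b.shape,bool);k[110:330,150:400]=1
    out={}
    for nm,m,ol,g in(('blue',b,NOSE,[float(v) for v in sys.argv[1:3]]+[.13]),('red',r,BOX,[.545,.24,.13])):
        m=biggest(m&k);out[nm]=lidfit([(c,c['pose'],m)],ol,np.array(g+[.08]));print(n,nm,m.sum(),*out[nm])
    d=out['blue'][0][:2]-out['red'][0][:2];a=.13
    print('blue rel red in rack axes',d@[np.cos(a),np.sin(a)],d@[-np.sin(a),np.cos(a)])
if __name__=='__main__':
    im=manip.capture('side');lidtop('side',im)
E
python3 s.py .588 .094; python3 -c "
from plant import manip;o=manip.observe();print(o['tcp_pos'],o['force'],o['ft_torque'])"
```

```text
time_s: 6.75
tcp_pos: [0.595, 0.0458, 0.0402]
ee_rot: [-2.07, -2.363, 0.0]
force: [-1.1, 0.4, -3.1]
width: 0.412
grip_force: 25.0
side blue 429 [0.5853 0.1049 0.1784 0.0901] 0.11888492770845713
side red 701 [0.5452 0.2416 0.1295 0.0833] 0.07482743295447836
blue rel red in rack axes 0.02207191020367164 -0.14074026330834463
[0.59495672 0.04576478 0.04017096] [-0.82076904  0.30871808 -3.03424343] [-0.1800065  -0.14428608  0.01559338]
```

```bash
python3 -m jog '0 0 0 -.0006 .005 -.001 .03;0 0 0 -.0013 .01 -.001 .03;0 0 0 -.002 .015 -.001 .03;0 0 0 -.0025 .019 -.001 .03;0 0 0 -.003 .023 -.001 .03;0 0 0 -.0035 .027 -.001 .03;0 0 0 -.004 .031 -.001 .03;0 0 0 -.0045 .035 -.001 .03' 30
python3 -m jog '0 0 0 -.0004 .003 0 .03;0 0 0 -.0008 .006 0 .03;0 0 0 -.0012 .009 0 .03;0 0 0 -.0016 .012 0 .03;0 0 0 -.002 .015 0 .03;0 0 0 -.0024 .018 0 .03;0 0 0 -.0028 .021 0 .03;0 0 0 -.0031 .024 0 .03'
python3 s.py .58 .15
```

```text
time_s: 7.6
tcp_pos: [0.5905, 0.081, 0.0393]
ee_rot: [2.07, 2.363, -0.0]
force: [0.8, -0.7, -3.4]
width: 0.408
grip_force: 30.0
time_s: 8.4
tcp_pos: [0.5875, 0.105, 0.0393]
ee_rot: [2.071, 2.362, 0.0]
force: [0.4, -0.9, -2.7]
width: 0.406
grip_force: 30.0
side blue 450 [0.5785 0.1636 0.1763 0.09  ] 0.171320987654321
side red 702 [0.5389 0.2413 0.028  0.0842] 0.08858397110031095
blue rel red in rack axes 0.029237938304285987 -0.0822210622654957
```

```bash
python3 -m jog '0 0 0 -.0004 .003 0 .03;0 0 0 -.0008 .006 0 .03;0 0 0 -.0012 .009 0 .03;0 0 0 -.0016 .012 0 .03;0 0 0 -.002 .015 0 .03;0 0 0 -.0024 .018 0 .03;0 0 0 -.0028 .021 0 .03;0 0 0 -.0031 .024 0 .03'
python3 -m jog '0 0 0 -.0003 .002 0 .03;0 0 0 -.0005 .004 0 .03;0 0 0 -.0008 .006 0 .03;0 0 0 -.001 .008 0 .03;0 0 0 -.0013 .01 0 .03;0 0 0 -.0016 .012 0 .03;0 0 0 -.0018 .014 0 .03;0 0 0 -.002 .016 0 .03'
python3 s.py .575 .2;python3 - <<'E'
from h import *
f=lambda i,x,y,w,h,s:cv2.resize(i[y:y+h,x:x+w],None,fx=s,fy=s,interpolation=cv2.INTER_CUBIC)
cv2.imwrite('pics/c4.png',np.hstack([f(manip.capture('side'),155,170,130,140,3.4),f(manip.capture('scene'),260,110,100,140,3.4)]))
E
```

```text
time_s: 9.25
tcp_pos: [0.5847, 0.1289, 0.0394]
ee_rot: [2.07, 2.362, 0.001]
force: [2.0, -2.3, -2.7]
width: 0.405
grip_force: 30.0
time_s: 10.05
tcp_pos: [0.5818, 0.145, 0.039]
ee_rot: [-2.07, -2.362, 0.001]
force: [-1.0, -1.5, -3.2]
width: 0.407
grip_force: 30.0
side blue 474 [0.5732 0.2042 0.1726 0.09  ] 0.17453853083661972
side red 672 [0.5328 0.2432 0.0843 0.0889] 0.10513944003527335
blue rel red in rack axes 0.035033827292078296 -0.04391461640281786
```

View pics/c4.png

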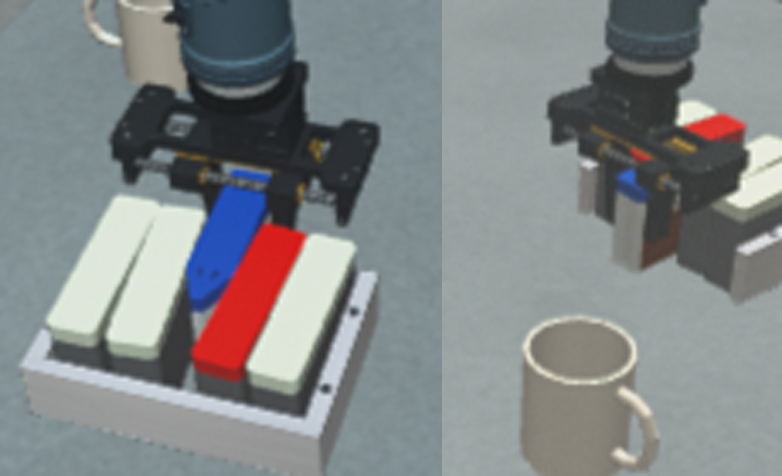

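The blue tub is well between the red and white tubs, which are spread apart, and forces are small. A little further, then I lower and release.

```bash
python3 -m jog '0 0 0 -.0003 .002 0 .03;0 0 0 -.0005 .004 0 .03;0 0 0 -.0008 .006 0 .03;0 0 0 -.001 .008 0 .03;0 0 0 -.0013 .01 0 .03;0 0 0 -.0016 .012 0 .03;0 0 0 -.0018 .014 0 .03;0 0 0 -.0018 .014 -.001 .03'
python3 -c "
from plant import manip;o=manip.observe();print(o['tcp_pos'],o['force'],o['ft_torque'])"
```

```text
time_s: 11.0
tcp_pos: [0.5805, 0.1592, 0.0383]
ee_rot: [-2.07, -2.363, -0.001]
force: [-0.0, 0.1, -3.6]
width: 0.409
grip_force: 30.0
[0.58053083 0.15918647 0.03833853] [-0.0488263   0.11561074 -3.60558756] [-0.11333029 -0.01995293  0.04838295]
```

```bash
python3 -m jog '0 0 0 0 0 -.0005 .03;0 0 0 0 0 -.001 .03;0 0 0 0 0 -.001 .037;0 0 0 0 0 -.001 .042;0 0 0 0 0 -.001 .046;0 0 0 0 0 -.001 .05;0 0 0 0 0 -.001 .052;0 0 0 0 0 -.001 .052' 
python3 -m jog '0 0 0 .0006 -.005 0 .052;0 0 0 .002 -.015 0 .052;0 0 0 .004 -.03 0 .052;0 0 0 .006 -.045 0 .052;0 0 0 .0075 -.058 0 .04;0 0 0 .0075 -.058 0 .02;0 0 0 .0075 -.058 0 0;0 0 0 .0075 -.058 0 0'
python3 -m jog '0 0 0 0 0 0 0;0 0 0 0 0 0 0;0 0 0 0 0 0 0;0 0 0 0 0 0 0;0 0 0 .0 .002 0 0;0 0 0 -.0005 .004 0 0;0 0 0 -.0008 .006 0 0;0 0 0 -.001 .008 0 0'
python3 s.py .573 .215
```

```text
time_s: 11.8
tcp_pos: [0.5805, 0.1588, 0.0372]
ee_rot: [2.071, 2.363, 0.0]
force: [0.3, 0.0, -0.4]
width: 0.586
grip_force: 0.0
time_s: 12.6
tcp_pos: [0.5879, 0.101, 0.0372]
ee_rot: [-2.07, -2.362, -0.0]
force: [-0.5, -0.9, -0.2]
width: 0.251
grip_force: 0.0
time_s: 13.4
tcp_pos: [0.5869, 0.109, 0.0372]
ee_rot: [-2.07, -2.363, 0.0]
force: [-0.2, -0.3, -0.3]
width: 0.002
grip_force: 0.0
side blue 557 [0.5731 0.2089 0.1341 0.0865] 0.11377457825340391
side red 662 [0.5328 0.2421 0.0878 0.0886] 0.10344223288509764
blue rel red in rack axes 0.03562501681306458 -0.038144027640081665
```

```bash
python3 -m jog '0 0 0 -.0005 .004 0 0;0 0 0 -.001 .008 0 0;0 0 0 -.0016 .012 0 0;0 0 0 -.002 .016 0 0;0 0 0 -.0024 .019 0 0;0 0 0 -.0028 .022 0 0;0 0 0 -.0031 .024 0 0;0 0 0 -.0034 .026 0 0'
python3 -m jog '0 0 0 -.0003 .002 0 0;0 0 0 -.0005 .004 0 0;0 0 0 -.0008 .006 0 0;0 0 0 -.001 .008 0 0;0 0 0 -.0013 .01 0 0;0 0 0 -.0016 .012 0 0;0 0 0 -.0018 .014 0 0;0 0 0 -.0021 .016 0 0'
python3 s.py .572 .225
```

```text
time_s: 14.25
tcp_pos: [0.5836, 0.1347, 0.0372]
ee_rot: [2.07, 2.363, -0.0]
force: [0.3, -1.4, 0.1]
width: 0.008
grip_force: 0.7
time_s: 15.05
tcp_pos: [0.5815, 0.1509, 0.0372]
ee_rot: [2.071, 2.363, -0.0]
force: [-0.2, -2.5, -1.3]
width: 0.007
grip_force: 0.7
side blue 552 [0.5691 0.2304 0.1534 0.09  ] 0.12400145243282497
side red 644 [0.5319 0.2419 0.1008 0.0895] 0.1254847832852948
blue rel red in rack axes 0.03538034542482353 -0.01618719364526997
```

```bash
python3 -m jog '0 0 0 -.0002 .0015 0 0;0 0 0 -.0004 .003 0 0;0 0 0 -.0006 .0045 0 0;0 0 0 -.0008 .006 0 0;0 0 0 -.001 .0075 0 0;0 0 0 -.0012 .009 0 0;0 0 0 -.0013 .01 0 0;0 0 0 -.0014 .011 0 0'
python3 s.py .570 .236; python3 -m jog '0 0 0 -.0001 .0005 0 0;0 0 0 -.0001 .001 0 0;0 0 0 -.0002 .0015 0 0;0 0 0 -.0003 .002 0 0;0 0 0 -.0003 .0025 0 0;0 0 0 -.0004 .003 0 0;0 0 0 -.0004 .0035 0 0;0 0 0 -.0005 .004 0 0'
```

```text
time_s: 15.9
tcp_pos: [0.5801, 0.1618, 0.0372]
ee_rot: [2.07, 2.363, -0.0]
force: [0.2, -1.6, -0.7]
width: 0.008
grip_force: 0.6
side blue 560 [0.5677 0.2419 0.1569 0.09  ] 0.11979633520074696
side red 645 [0.5315 0.2437 0.1076 0.0904] 0.12495364037087703
blue rel red in rack axes 0.035647634826556876 -0.006430613890888427
time_s: 16.75
tcp_pos: [0.5796, 0.1658, 0.0372]
ee_rot: [-2.071, -2.363, 0.0]
force: [0.3, -1.5, -0.6]
width: 0.006
grip_force: 0.6
```

```bash
python3 -m jog '0 0 0 -.0001 .0005 0 0;0 0 0 -.0001 .001 0 0;0 0 0 -.0002 .0015 0 0;0 0 0 -.0003 .002 0 0;0 0 0 -.0003 .0023 0 0;0 0 0 -.0003 .0026 0 0;0 0 0 -.0004 .0028 0 0;0 0 0 -.0004 .003 0 0'
```

```text
time_s: 17.55
tcp_pos: [0.5793, 0.1681, 0.0372]
ee_rot: [2.07, 2.362, -0.001]
force: [-1.0, -6.7, 1.1]
width: 0.006
grip_force: 3.0
```

```bash
python3 s.py .569 .246
```

```text
side blue 572 [0.567  0.249  0.1564 0.09  ] 0.11389193595075948
side red 643 [0.5317 0.2422 0.1013 0.0901] 0.12354127066413224
blue rel red in rack axes 0.035968776850077454 0.0021700828745482093
```

```bash
python3 -m jog '0 0 0 0 .0002 0 0;0 0 0 0 .0004 0 0;0 0 0 -.0001 .0006 0 0;0 0 0 -.0001 .0008 0 0;0 0 0 -.0001 .0008 0 0;0 0 0 -.0001 .0008 0 0;0 0 0 -.0001 .0008 0 0;0 0 0 -.0001 .0008 0 0'
```

```text
time_s: 18.4
tcp_pos: [0.5794, 0.1682, 0.0373]
ee_rot: [2.07, 2.362, -0.002]
force: [-0.2, -8.0, 1.8]
width: 0.006
grip_force: 4.2
```

It has stopped against something firm at 8 N and is likely home. I back off and look from above.

```bash
python3 -m jog '0 0 0 .0006 -.005 0 0;0 0 0 .002 -.02 0 0;0 0 0 .005 -.045 .0 0;0 0 0 .006 -.05 .03 0;0 0 0 .006 -.05 .08 0;0 0 0 .006 -.03 .12 0;0 0 0 .003 -.0 .16 0;0 0 0 0 .02 .18 0'
python3 -m jog '0 0 0 0 .01 0 0;0 0 0 0 .01 0 0;0 0 0 0 .01 0 0;0 0 0 0 .01 0 0;0 0 0 0 .01 0 0;0 0 0 0 .01 0 0;0 0 0 0 .01 0 0;0 0 0 0 .01 0 0'
python3 w.py w5 .569 .245 .13
```

```text
time_s: 19.2
tcp_pos: [0.5807, 0.1905, 0.2219]
ee_rot: [2.069, 2.36, 0.008]
force: [0.4, 0.3, -0.6]
width: 0.005
grip_force: 0.0
time_s: 20.0
tcp_pos: [0.5791, 0.1993, 0.2171]
ee_rot: [-2.071, -2.362, 0.0]
force: [-0.0, 0.8, 0.1]
width: 0.007
grip_force: 0.0
tcp [0.5791 0.1993 0.2171] tool y angle 0.13133025374050045 z [-0.0002 -0.0001 -1.    ]
blue 5081 (229, 64, 41, 145) (array([0.57  , 0.2419, 0.1378, 0.0849]), np.float64(0.03846012677414556))
red 5640 (188, 64, 42, 145) (array([0.5335, 0.2365, 0.0954, 0.09  ]), np.float64(0.024901748327384537))
```

View pics/w5.png

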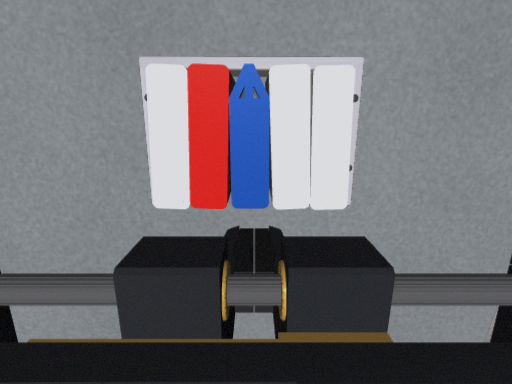

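The row is white, red, blue, white, white, all upright and flush. The blue nose is at (249,64) and the rail's outer edge at v≈58. I'll measure nose-to-rail.

Run:
```python
from h import *
np.set_printoptions(precision=4,suppress=True)
o=manip.observe();P=wristP(o);im=cv2.imread('pics/w5.png')
b,r=masks(im);b=biggest(b)
v0=np.where(b[:,245:254].any(1))[0][0];g=cv2.cvtColor(im,cv2.COLOR_BGR2GRAY)
print('nose row',v0,[b[v0+i,240:260].sum() for i in range(6)]);print(g[52:76,[210,233,264,310]].T)
yd=np.array([-np.sin(.131),np.cos(.131)])
for v in(57,58,59): print(v,onz('wrist',(250,v-.5),.055,P)[:2]@yd, 'front cheeks')
print('nose',onz('wrist',(249,v0-.5),.09,P)[:2]@yd,'fit centre+65',np.array([.57,.2419])@yd+.065,'red',np.array([.5335,.2365])@yd+.065)
```

```text
nose row 64 [np.uint64(9), np.uint64(10), np.uint64(11), np.uint64(12), np.uint64(13), np.uint64(14)]
[[133 131 131 131 126 182 194 195 194 192 195 194 136 102  99 100 102  99
   99 102 100 102  97  97]
 [134 133 134 133 124 184 195 195 195 195 197 195 195 195 199 196 174 124
   84  76  73  75  71  73]
 [136 136 134 135 123 181 193 194 196 193 196 195 197 197 200 201 179 138
   88  74  76  73  71  73]
 [129 129 134 132 120 186 195 195 195 193 193 192 196 195 197 201 196 190
  164 179 195 179 167 169]]
57 0.24222463230052085 front cheeks
58 0.24134214928625494 front cheeks
59 0.24045823246826378 front cheeks
nose 0.23054376348728522 fit centre+65 0.23037072913361534 red 0.22978483345191036
```

```bash
python3 -c "
from plant import manip;print(manip.job_done())"
```

```text
the job is handed in; nothing more can be done
None
```

The blue-lidded tub is in the rack between the red tub and the next white one. It was pushed to a firm stop at about 8 N, with its nose measured within about 2 mm of the back rail, all five tubs upright and flush, and I handed the job in at about 20 s; no verdict came back.

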